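Empty the tall tin of pastry forms over the pan's edge

TASK

Empty the tall yellow tin of its four steel pastry forms into the steel pan: lean the tin, mouth towards the pan, on the pan's short edge nearest the tin, with its foot on the counter, and let go of it; take hold again in its lower half and finish the tip, the tin's mouth kept low over the pan, so that the forms slide out and do not drop. Then lay the empty tin flat on its side in the aluminium return tray and let go. Leave the tart, the brown bottle and the shaker where they stand, and do not press hard on the pan.

Things in the scene. Friction and masses are not known exactly. Their poses are not given: they have to be found in the camera images.
- tin_center (a point): centre (half-way up, on the axis) of the tall open square tin, yellow with a dark red band round its foot: 60 x 60 mm outside, 200 mm tall, walls 4 mm, floor 4 mm, 0.24 kg empty (varies by about a third), 0.16 kg more with the forms; set leaning on the pan's edge it stays where it is put. Its z axis runs from foot to mouth, its x and y axes are square to its flat sides. It stands upright on the counter at the start, to the right of the pan, beyond the pan_edge end
- tin_mouth (a point): middle of the tin's open mouth, 100 mm from tin_center along its z axis
- form0_center (a point): centre of a steel cannoli form, a plain tube 22 mm across and 125 mm long, 40 g, long axis = z; at the start it stands loose in the tin with the others; they begin to slide out when the tin's mouth points 27 to 36 degrees below level
- form1_center (a point): the second form, the same
- form2_center (a point): the third form, the same
- form3_center (a point): the fourth form, the same
- pan: open stainless steel pan fixed on the counter, 265 mm long (its x) by 162 mm wide (its y) over its flange and 65 mm high; the flange is 12 mm wide and 4 mm thick all round, the walls stand inside it, 3 mm thick, inner floor 3 mm up. Origin: centre of its underside. Its x axis points along its length away from the tin, roughly to the robot's left; the short edge nearest the tin lies at x = -132 mm in its frame
- pan_edge (a point): middle of the outer upper edge of the pan's flange on the short side nearest the tin, 65 mm above the counter; axes as pan
- tray: shallow aluminium return tray fixed on the counter, 241 mm (its x) by 165 mm (its y) outside, rim 18 mm high, floor and rim 3 mm thick; far to the left or far to the right. Origin: centre of its underside
- tart: green tart in its dark round tin, 160 mm across, 50 mm high; on the side where the tray is not. Origin: centre of its underside
- vanilla: brown bottle, 60 mm across, 160 mm tall, behind the pan or the tin. Origin: centre of its underside
- shaker: steel sugar shaker, 68 mm across, 116 mm tall, behind the pan or the tin. Origin: centre of its underside
Mind the look-alikes: they are no part of the job. What is shaped like the part that bears tin_center but blue, purple or turquoise is not meant.

How it is judged:
On the way, in this order (a step that is already met when the one before it is completed fails the run):
1. the tin, with the forms in it, leans on the pan's short edge nearest its start, foot on the counter outside the pan and mouth over the pan, 20 to 65 degrees from level, and the robot has let go of it (angle between tin_center's own z axis and vertical between 0.44 and 1.22 rad and contact force between tin and pan above 0.2 N and contact force between tin and the fingers below 0.05 N and linear speed of tin below 0.02 m/s and distance between each of form0_center, form1_center, form2_center, form3_center and tin_center below 0.06 m and height (world z) of tin_center below 0.115 m and x of tin_center in the frame of pan below -0.12 m and x of tin_mouth in the frame of pan above -0.135 m and y of tin_mouth in the frame of pan between -0.08 and 0.08 m), for 0.2 s.
2. held in its lower half, the tin is tipped past level with its mouth inside the pan's outline and less than 120 mm above the counter while the forms are still in it (angle between tin_center's own z axis and vertical above 1.66 rad and z of the grasp point in the frame of tin_center below 0 m and contact force between tin and the fingers above 1 N and height (world z) of tin_mouth below 0.12 m and x of tin_mouth in the frame of pan between -0.125 and 0.125 m and y of tin_mouth in the frame of pan between -0.07 and 0.07 m and distance between each of form0_center, form1_center, form2_center, form3_center and tin_center below 0.1 m), for 0.05 s.
At the end, for the whole second after the job is handed in: All four forms lie at rest in the pan, centres inside its walls and under 60 mm high; the tin lies flat on its side (within 5 degrees), at rest and let go, on the tray floor. Tart, bottle and shaker stand within 20 mm of their starts (x of form0_center in the frame of pan between -0.122 and 0.122 m and y of form0_center in the frame of pan between -0.071 and 0.071 m and height (world z) of each of form0_center, form1_center, form2_center, form3_center below 0.06 m and linear speed of each of form0, form1, form2, form3 below 0.05 m/s and x of form1_center in the frame of pan between -0.122 and 0.122 m and y of form1_center in the frame of pan between -0.071 and 0.071 m and x of form2_center in the frame of pan between -0.122 and 0.122 m and y of form2_center in the frame of pan between -0.071 and 0.071 m and x of form3_center in the frame of pan between -0.122 and 0.122 m and y of form3_center in the frame of pan between -0.071 and 0.071 m and x of tin_center in the frame of tray between -0.04 and 0.04 m and y of tin_center in the frame of tray between -0.055 and 0.055 m and angle between tin_center's own z axis and vertical between 1.48 and 1.66 rad and height (world z) of tin_center between 0.025 and 0.039 m and linear speed of tin below 0.02 m/s and contact force between tin and the fingers below 0.05 N); the robot touches nothing.
It fails at once if the tart is moved more than 20 mm or tipped (distance of tart from where it was at the start of the episode above 0.02 m or angle between tart's own z axis and vertical above 0.2 rad).
It fails at once if the bottle is moved more than 20 mm or tipped (distance of vanilla from where it was at the start of the episode above 0.02 m or angle between vanilla's own z axis and vertical above 0.2 rad).
It fails at once if the shaker is moved more than 20 mm or tipped (distance of shaker from where it was at the start of the episode above 0.02 m or angle between shaker's own z axis and vertical above 0.2 rad).
It fails at once if the pan is pressed on with more than 30 N (contact force between pan and the arm above 30 N or contact force between pan and tin above 30 N or contact force between pan and the fingers above 30 N).
It also fails if it takes over 61 s, if anything falls off the work surface, if the arm or the gripper's body presses on something with over 40 N, if the wrist force passes 120 N, or if a joint passes its speed limit or range.

ROBOT

A 7-joint arm with a two-finger parallel gripper is mounted at the origin on the work surface. World frame = base frame: x ahead of the robot, y to its left, z up, the work surface at z = 0. Lengths are in m, angles in rad, forces in N, time in s.
With the tool pointing down it reaches from about 0.4 to 0.85 m from the base axis. Payload 10.4 kg.
Tool frame: the origin (TCP) lies at the very end of the fingers, on their centre line; the grasp point (between the pads) lies 19 mm behind it; z points along the fingers, y is the line along which they close (so a half turn about z gives the same grasp; the last joint's range is limited). The gripper opens to 87 mm and grips with 3 to 60 N. Pads are 19 mm wide; open, the fingers measure 117 mm over their backs; the gripper's body (75 mm by 190 mm) begins 51 mm behind the grasp point.
Start: joints at [-1.164, 0.332, -0.065, 1.46, 0.022, 1.35, -0.088], TCP at [0.26, 0.568, 0.223] pointing down, gripper open.
Joint ranges: [-2.6, 2.6], [-0.5, 2.12], [-1.47, 1.34], [0.16, 2.42], [-1.27, 4.41], [0.06, 2.06], [-2.6, 2.6]. Speed limits (rad/s): [2.22, 2.22, 2.79, 2.79, 3.14, 3.14, 3.14].

INTERFACE

Orientations are given as a unit quaternion [x, y, z, w].
In Python, from bench import * gives the robot as it stands.
- The arm moves only by the tool step_arm, never from a script. Its arguments are lists of equal length, an entry for each row: "delta_pos": the shift along the world's x, y, z in units of 25 mm (1.0 is 25 mm), a list of three; "turn": the turn about the world's z in units of 0.12 rad (1.0 is 0.12 rad). In form: {"delta_pos": [[tx, ty, tz], ...], "turn": [turn, ...]}. A call has 1 to 12 rows; each row shifts and turns the commanded pose from where the row before left it; what a row does not reach is not made up. A row lasts 1/10 s, in which the tool goes at most 50 mm and 8.59 degrees, less where a joint would pass 70% of its speed; a pose out of reach is approached as far as the arm can. A call with a number of a shift or a turn outside -1 to 1 is refused whole. A call with a gripper value outside its range is refused whole. "grip" is the closure, from 0 (fully open) to 1 (shut), set as the call begins (left out, the last holds). The fingers move at their own pace and stop on an object; "newtons" is the grip in N (left out, the last holds). Time passes only in rows, so rows that do not move let the fingers close. It gives the time, the measured TCP pose, the force, the opening and the grip force at its end, in the units of the state.
- read_state(): the state, without advancing time (a new reading comes with each control period).
- camera(name): name is "side" or "top" or "wrist"; returns a dict with "image" (480x640x3 uint8, red, green, blue), "z_map" (480x640 float32, m along the optical axis (not along the pixel's ray), 0 where there is no reading), "mtx" (3x3 intrinsics, pixels), "view" (4x4, takes a point from world to camera coordinates). Camera axes: x right, y up, looking along -z (the intrinsics and any distortion apply to the point x, -y, -z); pixel columns grow to the right and rows downward; lengths in m; the calibration is good to about 2 mm. A picture is of the moment at which its call begins.
- close_job(): hands the job in; it is judged then, once.
The state is a dict: "time": time; "joint_positions": joint angles; "joint_vel": joint speeds; "joint_torque": joint torques, N m; "ee_pos": TCP position; "eef_rot": TCP orientation; "ft_force": force on the tool from outside, world axes, zero at the start; "torque": the same for the moment, N m; "width": finger opening in m; "grip_force": force on a finger pad.
Only numpy, scipy, OpenCV 4.12 (cv2) and the standard library are available. Lean on these libraries where they do the work, as an engineer would, in place of code of your own. Each camera call takes 0.05 s, during which the arm holds its last target. There are 200 camera calls.

## Working session

There is one attempt and no reset: what is moved stays moved. The work goes in short steps, Python scripts to look and compute and a tool call to move; the robot and the scene stay as the last step left them, time stands still between calls to the robot, and variables do not carry over. Pictures are saved under pics/ and viewed, at most 10 in all, crops included, and the job is handed in when it is done.

Besides the shell and the picture viewer there is one more tool, called after "Call:" as name(argument=value, ...), one argument or row to a line, values as JSON. step_arm: Moves the arm, as the interface text tells. Shifts and turns lie within -1 to 1; 1 stands for 25 mm of shift or 0.12 rad of turn. Its arguments: {"type":"object","properties":{"delta_pos":{"type":"array"},"turn":{"type":"array"},"grip":{"type":"number"},"newtons":{"type":"number"}},"required":["delta_pos","turn"]}

```bash
mkdir -p pics; ls
cat > h.py <<'E'
import numpy as np, cv2
from bench import *
def cloud(c):
    z=c["z_map"];K=c["mtx"];v,u=np.mgrid[0:480,0:640]
    p=np.stack([(u-K[0,2])/K[0,0]*z,-(v-K[1,2])/K[1,1]*z,-z,np.ones_like(z)],-1)
    return (p@np.linalg.inv(c["view"]).T)[...,:3]
def save(c,n): cv2.imwrite(f"pics/{n}.png",c["image"][...,::-1])
E
python3 - <<'E'
from h import *
s=read_state();print({k:np.round(v,3) for k,v in s.items()})
for n in("side","top"):
    c=camera(n);np.savez(f"{n}0.npz",**c);save(c,n+"0");print(n,np.round(c["view"],3).tolist(),c["mtx"].tolist())
a=np.hstack([cv2.imread(f"pics/{n}0.png") for n in("side","top")]);cv2.imwrite("pics/both0.png",cv2.resize(a,(800,300)))
E
```

```text
pics
{'time': np.float64(0.0), 'joint_positions': array([-1.164,  0.333, -0.065,  1.461,  0.022,  1.35 , -0.088]), 'joint_vel': array([-0.   , -0.   , -0.002, -0.001,  0.   ,  0.   , -0.002]), 'joint_torque': array([-1.0000e-03, -6.2325e+01,  2.4000e-02, -3.8991e+01, -6.1000e-02,
        3.9000e-02,  0.0000e+00]), 'ee_pos': array([0.26 , 0.568, 0.222]), 'eef_rot': array([ 0.213,  0.977, -0.001, -0.   ]), 'ft_force': array([-0.622, -0.05 ,  0.744]), 'torque': array([ 0.003, -0.003,  0.033]), 'grip_force': np.float64(0.0), 'width': np.float64(0.087)}
side [[0.989, -0.145, -0.022, -0.536], [0.091, 0.488, 0.868, -0.183], [-0.115, -0.861, 0.496, -1.166], [0.0, 0.0, 0.0, 1.0]] [[464.1927100061802, 0.0, 324.4524230686801], [0.0, 464.1927100061802, 237.3986848611607], [0.0, 0.0, 1.0]]
top [[-0.008, -1.0, 0.007, 0.019], [0.991, -0.007, 0.135, -0.547], [-0.135, 0.008, 0.991, -1.28], [0.0, 0.0, 0.0, 1.0]] [[586.0275992233471, 0.0, 322.40568818723597], [0.0, 586.0275992233471, 243.7322929522703], [0.0, 0.0, 1.0]]
```

View pics/top0.png

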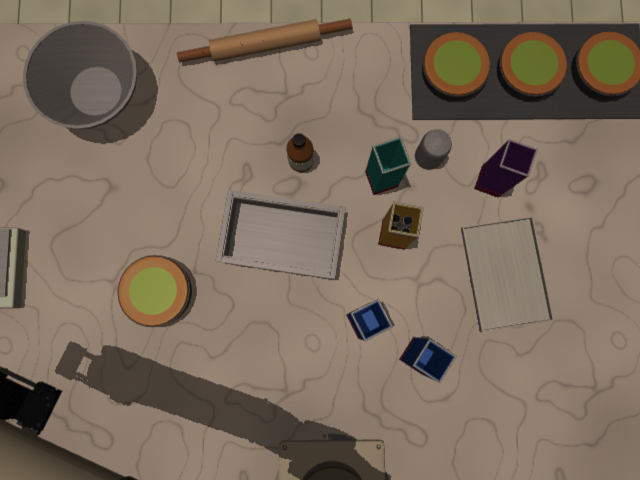

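View pics/side0.png

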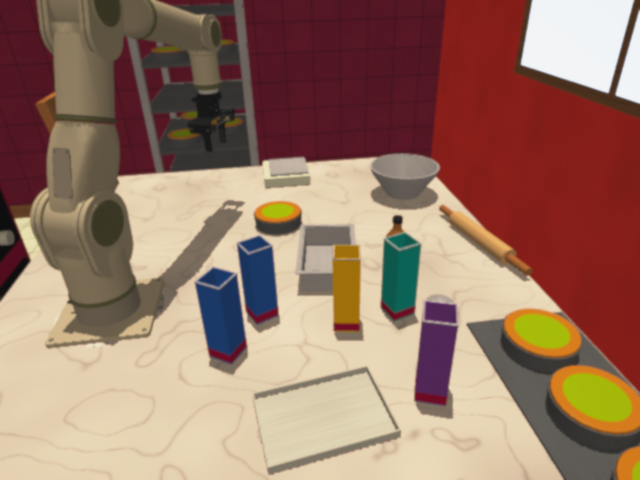

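```bash
cat > m.py <<'E'
from h import *
c=dict(np.load("top0.npz"));P=cloud(c);hsv=cv2.cvtColor(c["image"],cv2.COLOR_RGB2HSV)
def box(box_px,zlo,zhi,hue=None):
    u0,v0,u1,v1=box_px;Q=P[v0:v1,u0:u1].reshape(-1,3);H=hsv[v0:v1,u0:u1].reshape(-1,3)
    m=(Q[:,2]>zlo)&(Q[:,2]<zhi)
    if hue: m&=(H[:,0]>hue[0])&(H[:,0]<hue[1])&(H[:,1]>80)
    Q=Q[m];r=cv2.minAreaRect((Q[:,:2]*1000).astype(np.float32))
    return m.sum(),np.round(Q[:,2].mean(),4),np.round(r[0],1),np.round(r[1],1),round(r[2],2)
print("counter",np.median(P[300:330,230:300,2]))
print("tin rim",box((370,195,430,255),.19,.21))
print("pan flange",box((205,180,360,290),.057,.072))
print("tray rim",box((450,205,565,340),.012,.03))
print("tart",box((105,245,200,335),.03,.07))
for n,b in dict(vanilla=(280,125,320,175),shaker=(410,125,455,172),turq=(360,135,412,196),purple=(470,135,540,200),blue1=(340,295,395,343),blue2=(398,330,460,385)).items(): print(n,box(b,.1,.25))
cv2.imwrite("pics/crop.png",cv2.resize(c["image"][120:400,200:560,::-1],(720,560),interpolation=cv2.INTER_CUBIC))
E
python3 m.py
```

```text
counter -0.0006074717784876338
tin rim (np.int64(322), np.float64(0.1985), array([ 573.6, -149.1]), array([61.7, 62. ]), 78.27)
pan flange (np.int64(2489), np.float64(0.0637), array([567.2, 107.1]), array([265.7, 163.1]), 81.13)
tray rim (np.int64(640), np.float64(0.0167), array([ 480.4, -404.9]), array([241.5, 168.5]), 8.31)
tart (np.int64(4107), np.float64(0.0482), array([445.1, 389.1]), array([158.7, 157.4]), 88.39)
vanilla (np.int64(528), np.float64(0.1254), array([749. ,  63.3]), array([53.6, 55.1]), 4.48)
shaker (np.int64(593), np.float64(0.1096), array([ 729.6, -219. ]), array([ 60.1, 133.4]), 59.42)
turq (np.int64(1184), np.float64(0.1622), array([ 705.1, -124.6]), array([62.1, 63.3]), 18.67)
purple (np.int64(1496), np.float64(0.1607), array([ 697.6, -379.9]), array([62.5, 62.9]), 68.51)
blue1 (np.int64(554), np.float64(0.1754), array([375.9, -77.6]), array([61.3, 61.5]), 26.39)
blue2 (np.int64(907), np.float64(0.1668), array([ 297.4, -196.8]), array([61.7, 61.6]), 55.63)
```

View pics/crop.png

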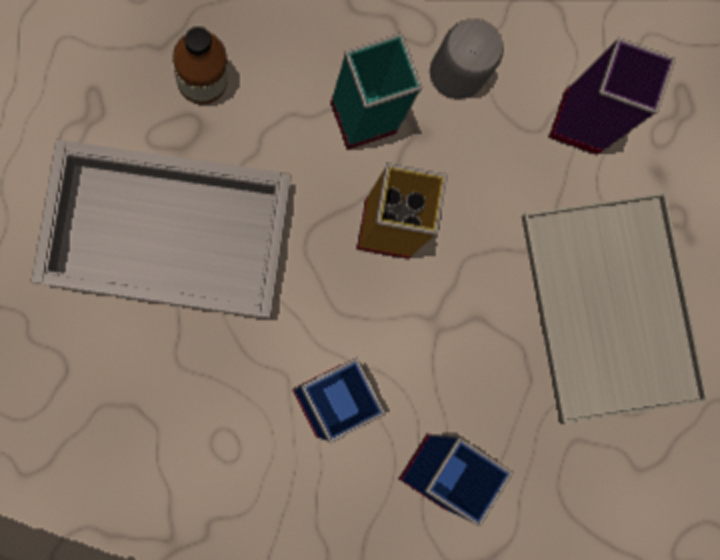

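The four tubes stand in the yellow tin, crop (400,210) and top image (402,226). The look-alikes are turquoise at crop (375,95), purple (610,95) and blue (340,400) and (455,475). Only the yellow tin fits the description. The tray is on the right and the tart on the left. I'm moving now.

Call:
step_arm(
  delta_pos=[
    [0.43,-0.99,0.25],
    [0.43,-0.99,0.25],
    [0.43,-0.99,0.25],
    [0.43,-0.99,0.25],
    [0.43,-0.99,0.25],
    [0.43,-0.99,0.25],
    [0.43,-0.99,0.25],
    [0.43,-0.99,0.25],
    [0.43,-0.99,0.25],
    [0.43,-0.99,0.25],
    [0.43,-0.99,0.25],
    [0.43,-0.99,0.25],
  ],
  turn=[-0.39,-0.39,-0.39,-0.39,-0.39,-0.39,-0.39,-0.39,-0.39,-0.39,-0.39,-0.39],
  grip=0,
)

```text
time: 1.3
ee_pos: [0.3902, 0.2691, 0.2981]
eef_rot: [0.477, 0.879, 0.0, 0.0]
ft_force: [0.5, 1.1, 0.4]
width: 0.0869
grip_force: 0.0
```

Call:
step_arm(
  delta_pos=[
    [0.43,-0.99,0],
    [0.43,-0.99,0],
    [0.43,-0.99,0],
    [0.43,-0.99,0],
    [0.43,-0.99,0],
    [0.43,-0.99,0],
    [0.43,-0.99,0],
    [0.43,-0.99,0],
    [0.43,-0.99,0],
    [0.43,-0.99,0],
    [0.43,-0.99,0],
    [0.43,-0.99,0],
  ],
  turn=[-0.39,-0.39,-0.39,-0.39,-0.39,-0.39,-0.39,-0.39,-0.39,-0.39,-0.39,-0.39],
)

```text
time: 2.5
ee_pos: [0.5189, -0.0281, 0.2975]
eef_rot: [0.702, 0.712, -0.0, 0.0]
ft_force: [1.2, -0.1, -0.7]
width: 0.0869
grip_force: 0.0
```

Call:
step_arm(
  delta_pos=[
    [0.44,-0.97,0],
    [0.44,-0.97,0],
    [0.44,-0.97,0],
    [0.44,-0.97,0],
    [0.44,-0.97,0],
    [0,0,0],
    [0,0,0],
  ],
  turn=[-0.36,-0.36,-0.36,-0.36,-0.36,0,0],
)

```text
time: 3.2
ee_pos: [0.5732, -0.1484, 0.2972]
eef_rot: [0.774, 0.633, -0.001, 0.0]
ft_force: [-0.4, 0.8, 0.3]
width: 0.0871
grip_force: 0.0
```

Run:
```python
from h import *
c=camera("wrist");save(c,"wrist1");P=cloud(c)
m=(abs(P[...,2]-.199)<.008)&(abs(P[...,0]-.5736)<.07)&(abs(P[...,1]+.149)<.07);Q=P[m]
r=cv2.minAreaRect((Q[:,:2]*1000).astype(np.float32));print(m.sum(),r,Q[:,2].mean())
s=read_state();print(np.round(s["ee_pos"],4),np.round(s["eef_rot"],4),np.round(s["joint_positions"],2))
```

```text
3205 ((574.8543701171875, -146.7251739501953), (61.71697235107422, 61.6198844909668), 79.06988525390625) 0.19952546055019843
[ 0.5732 -0.1474  0.2973] [ 7.738e-01  6.335e-01 -3.000e-04 -1.000e-04] [-0.36  0.26  0.66  1.46 -0.16  1.48  0.1 ]
```

Call:
step_arm(
  delta_pos=[
    [0.03,0,-0.97],
    [0,0,-0.97],
    [0,0,-0.97],
    [0,0,-0.97],
    [0,0,-0.97],
    [0,0,-0.97],
    [0,0,0],
  ],
  turn=[0,0,0,0,0,0,0],
)

```text
time: 3.95
ee_pos: [0.5724, -0.1455, 0.1493]
eef_rot: [0.773, 0.634, -0.002, -0.002]
ft_force: [-0.3, 0.5, -0.0]
width: 0.087
grip_force: 0.0
```

Call:
step_arm(
  delta_pos=[
    [0,0,0],
    [0,0,0],
    [0,0,0],
    [0,0,0],
    [0,0,0],
    [0,0,0],
  ],
  turn=[0,0,0,0,0,0],
  grip=1,
  newtons=15,
)

```text
time: 4.55
ee_pos: [0.5744, -0.1471, 0.1528]
eef_rot: [0.774, 0.634, 0.0, 0.0]
ft_force: [-2.6, 0.5, 6.8]
width: 0.0602
grip_force: 15.0
```

Call:
step_arm(
  delta_pos=[
    [0,0,0.4],
    [0,0,0],
    [-0.52,-0.31,0],
    [-0.52,-0.32,0],
    [-0.52,-0.31,0],
    [-0.52,-0.32,0],
    [0,0,0],
    [0,0,0],
    [0,0,0],
  ],
  turn=[0,0,0.1,0.1,0.1,0.1,0,0,0],
)

```text
time: 5.45
ee_pos: [0.5225, -0.1781, 0.1622]
eef_rot: [0.758, 0.652, 0.0, 0.0]
ft_force: [0.9, -0.4, -4.2]
width: 0.0598
grip_force: 15.0
```

```bash
cat >> h.py <<'E'
PC=np.array([.5672,.1071,0]);a=np.radians(81.13);R=np.array([[np.cos(a),-np.sin(a),0],[np.sin(a),np.cos(a),0],[0,0,1]])
def pf(p): return (np.asarray(p)-PC)@R
E
python3 - <<'E'
from h import *
c=camera("top");P=cloud(c);h=cv2.cvtColor(c["image"],cv2.COLOR_RGB2HSV)
s=read_state();print(np.round(s["ee_pos"],4),np.round(pf(s["ee_pos"]),4),np.round(s["eef_rot"],4),s["ft_force"])
c=camera("side");P=cloud(c);save(c,"side1");h=cv2.cvtColor(c["image"],cv2.COLOR_RGB2HSV)
m=(h[...,0]>15)&(h[...,0]<30)&(h[...,1]>150)&(P[...,2]>.0)&(abs(P[...,0]-.52)<.1)&(abs(P[...,1]+.18)<.1)
Q=pf(P[m]);print(m.sum(),np.percentile(Q,[1,50,99],axis=0).round(4))
E
```

```text
[ 0.5225 -0.1781  0.1621] [-2.887e-01  2.000e-04  1.621e-01] [7.579e-01 6.524e-01 1.000e-04 1.000e-04] [-0.3779514   0.19001725 -4.96009184]
2247 [[-0.3236 -0.0424  0.0369]
 [-0.3201  0.0012  0.1498]
 [-0.2621  0.0455  0.2623]]
```

View pics/side1.png

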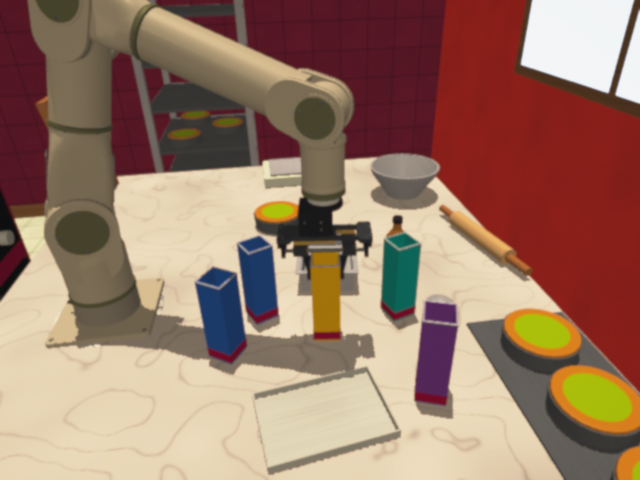

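Call:
step_arm(
  delta_pos=[
    [0,0,-0.2],
    [0,0,-0.2],
    [0,0,0],
  ],
  turn=[0,0,0],
)

```text
time: 5.85
ee_pos: [0.5224, -0.1785, 0.1518]
eef_rot: [0.758, 0.652, 0.0, 0.0]
ft_force: [-0.1, -0.7, -4.2]
width: 0.0596
grip_force: 15.0
```

Call:
step_arm(
  delta_pos=[
    [0.062,0.4,0.035],
    [0.062,0.4,0.035],
    [0.062,0.4,0.035],
    [0.062,0.4,-0.036],
    [0.062,0.4,-0.036],
    [0.062,0.4,-0.036],
    [0,0,0],
  ],
  turn=[0,0,0,0,0,0,0],
  newtons=6,
)

```text
time: 6.55
ee_pos: [0.5319, -0.1167, 0.152]
eef_rot: [0.757, 0.653, 0.0, -0.0]
ft_force: [-0.8, 0.8, -4.3]
width: 0.06
grip_force: 6.0
```

```bash
cat >> h.py <<'E'
def tin(name="side",tag=None):
    """fit tin side faces seen in pan frame -> print axis tilt; rough extents of yellow/red pixels"""
    c=camera(name);P=cloud(c);h=cv2.cvtColor(c["image"],cv2.COLOR_RGB2HSV)
    if tag: save(c,tag)
    e=read_state()["ee_pos"];d=np.linalg.norm(P[...,:2]-e[:2],axis=-1)
    m=(h[...,0]>15)&(h[...,0]<30)&(h[...,1]>150)&(P[...,2]>.0)&(d<.2)
    Q=pf(P[m])
    # dominant plane (RANSAC) = the face seen
    best=None;g=np.random.default_rng(0)
    for _ in range(400):
        t=Q[g.choice(len(Q),3,False)];n=np.cross(t[1]-t[0],t[2]-t[0]);L=np.linalg.norm(n)
        if L<1e-7: continue
        n/=L;i=abs((Q-t[0])@n)<.003
        if best is None or i.sum()>best.sum(): best=i
    F=Q[best];n=np.linalg.svd(F-F.mean(0),full_matrices=False)[2][2]
    if n[0]>0:n=-n
    print(name,m.sum(),len(F),"normal",n.round(3),"tilt from vertical deg",round(float(np.degrees(np.arctan2(n[2],-n[0]))),1),"face mean",F.mean(0).round(4),"lo",np.percentile(F,1,axis=0).round(3),"hi",np.percentile(F,99,axis=0).round(3))
    s=read_state();print("tcp pan",pf(s["ee_pos"]).round(4),"ft",np.round(s["ft_force"],1),"w",round(float(s["width"]),4),"t",round(float(s["time"]),2))
E
python3 -c "
from h import *
tin('side','side2')"
```

```text
side 2019 1537 normal [-1.    -0.012  0.017] tilt from vertical deg 1.0 face mean [-0.2597  0.0011  0.1167] lo [-0.263 -0.028  0.029] hi [-0.256  0.03   0.197]
tcp pan [-0.2275  0.0004  0.152 ] ft [-0.3 -0.8 -4.1] w 0.0595 t 6.6
```

Call:
step_arm(
  delta_pos=[
    [-0.062,-0.4,0.05],
    [-0.062,-0.4,0],
    [-0.062,-0.4,0],
    [-0.062,-0.4,0],
    [-0.062,-0.4,0],
    [-0.062,-0.4,0],
    [0,0,0],
  ],
  turn=[0,0,0,0,0,0,0],
)

```text
time: 7.3
ee_pos: [0.5216, -0.1807, 0.1533]
eef_rot: [0.759, 0.651, -0.0, 0.0]
ft_force: [-0.0, -0.2, -4.4]
width: 0.0595
grip_force: 6.0
```

Call:
step_arm(
  delta_pos=[
    [0,0,-0.1],
    [0,0,-0.1],
    [0,0,0],
    [0,0,0],
  ],
  turn=[0,0,0,0],
)

```text
time: 7.7
ee_pos: [0.5227, -0.1785, 0.149]
eef_rot: [0.758, 0.652, 0.0, 0.0]
ft_force: [-2.0, -1.6, 5.2]
width: 0.06
grip_force: 6.0
```

Call:
step_arm(
  delta_pos=[
    [0.062,0.4,0.02],
    [0.062,0.4,0.02],
    [0.062,0.4,0.02],
    [0.062,0.4,-0.036],
    [0.062,0.4,-0.036],
    [0.062,0.4,-0.036],
    [0,0,0],
  ],
  turn=[0,0,0,0,0,0,0],
)

```text
time: 8.4
ee_pos: [0.5316, -0.1163, 0.1465]
eef_rot: [0.757, 0.653, 0.0, -0.001]
ft_force: [0.4, 1.5, -1.6]
width: 0.0601
grip_force: 6.0
```

```bash
python3 -c "
from h import *
tin('side','side3')"
```

```text
side 2249 1837 normal [-0.936 -0.011  0.352] tilt from vertical deg 20.6 face mean [-0.2798  0.0017  0.1254] lo [-0.317 -0.027  0.023] hi [-0.25   0.031  0.203]
tcp pan [-0.2272  0.0006  0.1468] ft [-0.4  0.2 -1. ] w 0.0601 t 8.45
```

Call:
step_arm(
  delta_pos=[
    [0.06,0.387,-0.105],
    [0.06,0.387,-0.105],
    [0.06,0.387,-0.105],
    [0.057,0.364,-0.173],
    [0.057,0.364,-0.173],
    [0.057,0.364,-0.173],
    [0.051,0.328,-0.233],
    [0.051,0.328,-0.233],
    [0.051,0.328,-0.233],
    [0,0,0],
  ],
  turn=[0,0,0,0,0,0,0,0,0,0],
)

```text
time: 9.45
ee_pos: [0.5438, -0.0362, 0.1076]
eef_rot: [0.758, 0.653, -0.0, -0.0]
ft_force: [-0.2, 0.4, -1.4]
width: 0.0603
grip_force: 6.0
```

```bash
python3 -c "
from h import *
tin('side','side4')"
```

```text
side 2073 1665 normal [-0.644 -0.002  0.765] tilt from vertical deg 49.9 face mean [-0.2206  0.0021  0.1127] lo [-0.301 -0.028  0.045] hi [-0.152  0.031  0.17 ]
tcp pan [-0.1458  0.0008  0.1082] ft [ 0.   1.8 -1.6] w 0.0597 t 9.5
```

Call:
step_arm(
  delta_pos=[
    [0.044,0.284,-0.287],
    [0.044,0.284,-0.287],
    [0.044,0.284,-0.287],
    [0.017,0.111,-0.144],
    [0.017,0.111,-0.144],
    [0,0,0],
  ],
  turn=[0,0,0,0,0,0],
)

```text
time: 10.1
ee_pos: [0.5481, -0.0104, 0.0795]
eef_rot: [0.758, 0.652, -0.0, -0.0]
ft_force: [0.1, 0.4, -2.7]
width: 0.06
grip_force: 6.0
```

```bash
python3 -c "
from h import *
tin('side','side5')"
```

```text
side 1928 1401 normal [-0.458  0.004  0.889] tilt from vertical deg 62.7 face mean [-0.2004  0.0014  0.0986] lo [-0.29  -0.028  0.052] hi [-0.122  0.031  0.139]
tcp pan [-0.1192  0.0007  0.0798] ft [-0.5  0.5 -2.5] w 0.0599 t 10.15
```

Call:
step_arm(
  delta_pos=[
    [0.01,0.06,-0.08],
    [0,0,0],
  ],
  turn=[0,0],
)

```text
time: 10.35
ee_pos: [0.5485, -0.0093, 0.078]
eef_rot: [0.758, 0.652, 0.0, 0.0]
ft_force: [0.6, 0.8, -2.2]
width: 0.0599
grip_force: 6.0
```

Call:
step_arm(
  delta_pos=[
    [0,0,0],
    [0,0,0],
    [0,0,0],
    [0,0,0],
    [0,0,0.2],
    [0,0,0.2],
    [0,0,0],
  ],
  turn=[0,0,0,0,0,0,0],
  grip=0,
)

```text
time: 11.05
ee_pos: [0.5491, -0.0093, 0.089]
eef_rot: [0.758, 0.652, 0.001, 0.0]
ft_force: [-0.2, 0.1, -1.1]
width: 0.087
grip_force: 0.0
```

```bash
python3 -c "
from h import *
tin('side','side6');tin('top','top6')"
```

```text
side 1886 1394 normal [-0.447 -0.008  0.894] tilt from vertical deg 63.4 face mean [-0.1967  0.0016  0.0988] lo [-0.289 -0.027  0.052] hi [-0.115  0.03   0.14 ]
tcp pan [-0.1178  0.0002  0.0886] ft [-0.2  0.8 -0.9] w 0.0869 t 11.1
top 871 655 normal [-0.45  -0.008  0.893] tilt from vertical deg 63.3 face mean [-0.2327  0.0017  0.0811] lo [-0.288 -0.027  0.054] hi [-0.2    0.03   0.099]
tcp pan [-0.1178  0.0004  0.0883] ft [-0.4 -0.1 -0.3] w 0.0871 t 11.15
```

View pics/side6.png

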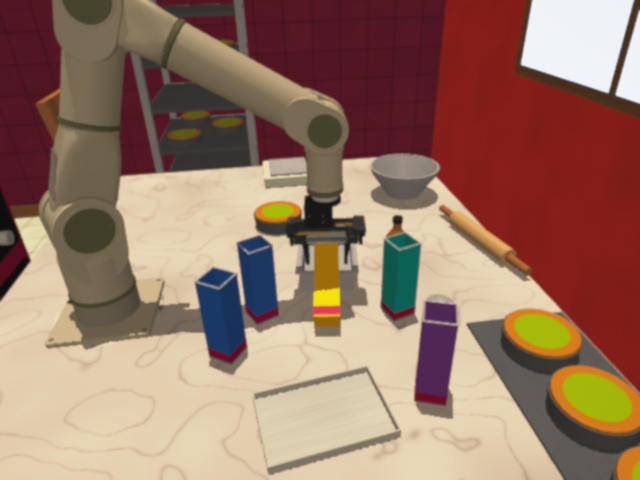

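Call:
step_arm(
  delta_pos=[
    [-0.093,-0.6,0.1],
    [-0.093,-0.6,0],
    [-0.093,-0.6,0],
    [-0.093,-0.6,0],
    [-0.093,-0.6,0],
    [-0.093,-0.6,0],
    [-0.093,-0.6,0],
    [-0.093,-0.6,0],
    [0,0,0],
    [0,0,0],
  ],
  turn=[0,0,0,0,0,0,0,0,0,0],
)

```text
time: 12.15
ee_pos: [0.5297, -0.1297, 0.0904]
eef_rot: [0.759, 0.652, 0.0, -0.0]
ft_force: [0.5, 1.2, 0.1]
width: 0.0865
grip_force: 0.0
```

Call:
step_arm(
  delta_pos=[
    [0,0,-0.5],
    [0,0,-0.5],
    [0,0,-0.5],
    [0,0,-0.5],
    [0,0,-0.1],
    [0,0,0],
  ],
  turn=[0,0,0,0,0,0],
)

```text
time: 12.75
ee_pos: [0.5295, -0.1293, 0.0373]
eef_rot: [0.758, 0.652, -0.001, -0.0]
ft_force: [0.1, 0.3, 1.8]
width: 0.0869
grip_force: 0.0
```

```bash
python3 -c "
from h import *
tin('side','side7')"
```

```text
side 1031 569 normal [-0.45   0.004  0.893] tilt from vertical deg 63.3 face mean [-0.2381  0.0004  0.0783] lo [-0.29  -0.026  0.051] hi [-0.145  0.03   0.125]
tcp pan [-0.2394  0.0004  0.0379] ft [0.3 1.1 0.3] w 0.0873 t 12.8
```

Call:
step_arm(
  delta_pos=[
    [0,0,0],
    [0,0,0],
    [0,0,0],
    [0,0,0],
    [0,0,0],
  ],
  turn=[0,0,0,0,0],
  grip=1,
  newtons=6,
)

```text
time: 13.3
ee_pos: [0.53, -0.1293, 0.0382]
eef_rot: [0.758, 0.652, 0.0, 0.0]
ft_force: [0.5, -0.1, 1.2]
width: 0.0602
grip_force: 6.0
```

Call:
step_arm(
  delta_pos=[
    [0,0,0.25],
    [0,0,0.25],
    [0.005,0.031,0.247],
    [0.005,0.031,0.247],
    [0.005,0.031,0.247],
    [0,0,0],
  ],
  turn=[0,0,0,0,0,0],
)

```text
time: 13.9
ee_pos: [0.5308, -0.1269, 0.07]
eef_rot: [0.758, 0.652, 0.001, 0.0]
ft_force: [0.0, -1.6, -2.3]
width: 0.0604
grip_force: 6.0
```

```bash
python3 -c "
from h import *
tin('side','side8')"
```

```text
side 1215 573 normal [-0.188  0.006  0.982] tilt from vertical deg 79.2 face mean [-0.2249 -0.001   0.1075] lo [-0.286 -0.028  0.093] hi [-0.095  0.031  0.132]
tcp pan [-0.2368 -0.      0.0696] ft [ 0.8 -1.3 -1.9] w 0.0603 t 13.95
```

Call:
step_arm(
  delta_pos=[
    [0.012,0.074,0.237],
    [0.012,0.074,0.237],
    [0.012,0.074,0.237],
    [0.018,0.113,0.221],
    [0.018,0.113,0.221],
    [0.018,0.113,0.221],
    [0,0,0],
    [0,0,0],
  ],
  turn=[0,0,0,0,0,0,0,0],
)

```text
time: 14.75
ee_pos: [0.5328, -0.1126, 0.1036]
eef_rot: [0.758, 0.652, 0.0, 0.0]
ft_force: [1.3, 0.9, -3.2]
width: 0.06
grip_force: 6.0
```

```bash
python3 -c "
from h import *
tin('side','side9')"
```

```text
side 1278 601 normal [-0.99  -0.014  0.141] tilt from vertical deg 8.1 face mean [-0.2674  0.0007  0.1174] lo [-0.273 -0.028  0.084] hi [-0.255  0.03   0.19 ]
tcp pan [-2.225e-01  1.000e-04  1.034e-01] ft [ 1.   0.3 -2.9] w 0.0599 t 14.8
```

View pics/side9.png

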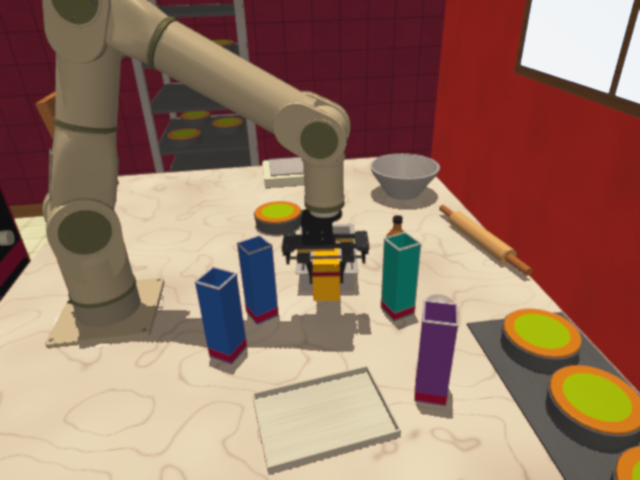

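Call:
step_arm(
  delta_pos=[
    [0.023,0.149,0.197],
    [0.023,0.149,0.197],
    [0.023,0.149,0.197],
    [0.028,0.18,0.168],
    [0.028,0.18,0.168],
    [0.028,0.18,0.168],
    [0.032,0.207,0.135],
    [0.032,0.207,0.135],
    [0.032,0.207,0.135],
    [0,0,0],
    [0,0,0],
    [0,0,0],
  ],
  turn=[0,0,0,0,0,0,0,0,0,0,0,0],
)

```text
time: 16.0
ee_pos: [0.5387, -0.0726, 0.1407]
eef_rot: [0.758, 0.652, 0.0, -0.0]
ft_force: [0.2, 0.5, -3.6]
width: 0.0603
grip_force: 6.0
```

```bash
python3 -c "
from h import *
tin('side','side10')
c=camera('top');save(c,'top10');a=np.hstack([cv2.imread('pics/side10.png')[190:340,240:400],cv2.imread('pics/top10.png')[160:310,200:420]]);cv2.imwrite('pics/c10.png',cv2.resize(a,(798,315)))"
```

```text
side 810 619 normal [-0.838 -0.001  0.545] tilt from vertical deg 33.0 face mean [-0.2252  0.0016  0.1662] lo [-0.242 -0.027  0.142] hi [-0.208  0.031  0.191]
tcp pan [-0.1821  0.0004  0.1408] ft [-0.   1.6 -3.2] w 0.0599 t 16.05
```

View pics/c10.png

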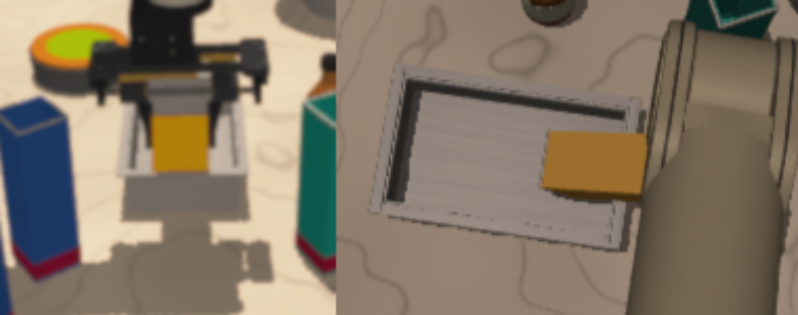

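Call:
step_arm(
  delta_pos=[
    [0,0,0],
    [0,0,0],
    [0,0,0],
  ],
  turn=[0,0,0],
  newtons=4,
)

```text
time: 16.4
ee_pos: [0.5387, -0.0728, 0.1408]
eef_rot: [0.758, 0.652, -0.0, 0.0]
ft_force: [0.8, 1.9, -3.0]
width: 0.0604
grip_force: 4.0
```

```bash
python3 -c "
from h import *
tin('side','side11')"
```

```text
side 814 615 normal [-0.845 -0.007  0.534] tilt from vertical deg 32.3 face mean [-0.2249  0.0023  0.1668] lo [-0.241 -0.027  0.141] hi [-0.209  0.031  0.192]
tcp pan [-0.1822  0.0005  0.1408] ft [-0.1  1.2 -4.7] w 0.0601 t 16.45
```

Call:
step_arm(
  delta_pos=[
    [0.027,0.171,0.1],
    [0.027,0.171,0.1],
    [0.027,0.171,0.1],
    [0,0,0],
    [0,0,0],
    [0,0,0],
    [0,0,0],
  ],
  turn=[0,0,0,0,0,0,0],
  newtons=5,
)

```text
time: 17.15
ee_pos: [0.5408, -0.0598, 0.1484]
eef_rot: [0.758, 0.652, 0.0, 0.0]
ft_force: [1.1, 2.8, -2.9]
width: 0.0598
grip_force: 5.0
```

```bash
cat >> h.py <<'E'
def panlook(tag):
    c=camera("top");save(c,tag);P=cloud(c);Q=pf(P.reshape(-1,3))
    h=cv2.cvtColor(c["image"],cv2.COLOR_RGB2HSV).reshape(-1,3)
    m=(abs(Q[:,0])<.115)&(abs(Q[:,1])<.064)&(Q[:,2]>.010)&(Q[:,2]<.12)&~((h[:,0]>12)&(h[:,0]<32)&(h[:,1]>120))
    print("non-yellow above pan floor",m.sum(),np.percentile(Q[m],[2,50,98],axis=0).round(3).tolist() if m.sum()>5 else "")
E
python3 -c "
from h import *
tin('side','side12');panlook('top12')"
```

```text
side 909 632 normal [-0.756  0.001  0.654] tilt from vertical deg 40.9 face mean [-0.2074 -0.0007  0.1817] lo [-0.23  -0.052  0.155] hi [-0.15   0.031  0.249]
tcp pan [-0.169   0.0003  0.1484] ft [ 0.3  2.  -1.5] w 0.0604 t 17.2
non-yellow above pan floor 185 [[-0.063, -0.023, 0.011], [-0.025, 0.004, 0.036], [-0.003, 0.032, 0.078]]
```

Call:
step_arm(
  delta_pos=[
    [0.028,0.178,0.1],
    [0.028,0.178,0.1],
    [0.028,0.178,0.1],
    [0,0,0],
    [0,0,0],
    [0,0,0],
    [0,0,0],
  ],
  turn=[0,0,0,0,0,0,0],
)

```text
time: 17.95
ee_pos: [0.5428, -0.0466, 0.1559]
eef_rot: [0.758, 0.652, 0.0, 0.0]
ft_force: [-0.1, 0.9, -1.0]
width: 0.06
grip_force: 5.0
```

```bash
python3 -c "
from h import *
tin('side','side13');panlook('top13')
a=np.hstack([cv2.imread('pics/side13.png')[190:340,240:400],cv2.imread('pics/top13.png')[160:310,200:420]]);cv2.imwrite('pics/c13.png',cv2.resize(a,(798,315)))"
```

```text
side 1016 593 normal [-0.68   0.009  0.733] tilt from vertical deg 47.2 face mean [-0.194   0.001   0.1899] lo [-0.217 -0.028  0.169] hi [-0.171  0.03   0.21 ]
tcp pan [-0.1556  0.0004  0.1559] ft [-0.2  0.6 -2.2] w 0.0599 t 18.0
non-yellow above pan floor 203 [[-0.081, -0.029, 0.011], [-0.025, 0.003, 0.037], [0.073, 0.032, 0.114]]
```

View pics/c13.png

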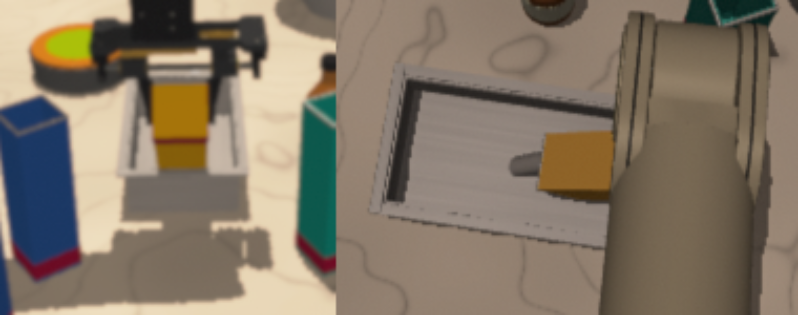

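Call:
step_arm(
  delta_pos=[
    [0.046,0.296,0.4],
    [0.046,0.296,0.3],
    [0.062,0.395,0.2],
    [0.062,0.395,0.2],
    [0.062,0.395,0.2],
    [0.062,0.395,0.2],
    [0,0,0],
    [0,0,0],
    [0,0,0],
  ],
  turn=[0,0,0,0,0,0,0,0,0],
  newtons=6,
)

```text
time: 18.95
ee_pos: [0.5512, 0.0071, 0.1931]
eef_rot: [0.758, 0.652, -0.0, 0.0]
ft_force: [0.3, -0.6, -3.2]
width: 0.0598
grip_force: 6.0
```

```bash
python3 -c "
from h import *
tin('side','side14');panlook('top14')"
```

```text
side 1391 825 normal [-0.891 -0.009 -0.454] tilt from vertical deg -27.0 face mean [-0.1163  0.0018  0.1323] lo [-0.162 -0.026  0.049] hi [-0.074  0.03   0.222]
tcp pan [-0.1013  0.0004  0.1932] ft [-0.7 -0.4 -3.8] w 0.0601 t 19.0
non-yellow above pan floor 111 [[-0.029, -0.029, 0.011], [-0.011, 0.002, 0.03], [0.008, 0.031, 0.075]]
```

Call:
step_arm(
  delta_pos=[
    [0.062,0.395,0],
    [0.062,0.395,0],
    [0.062,0.395,0],
    [0.062,0.395,0],
    [0.062,0.395,0],
    [0.062,0.395,0],
    [0,0,0],
    [0,0,0],
  ],
  turn=[0,0,0,0,0,0,0,0],
)

```text
time: 19.85
ee_pos: [0.5606, 0.0672, 0.1932]
eef_rot: [0.758, 0.652, -0.0, -0.0]
ft_force: [-0.6, 0.5, -4.0]
width: 0.0598
grip_force: 6.0
```

```bash
python3 -c "
from h import *
tin('side','side15');panlook('top15')
a=np.hstack([cv2.imread('pics/side15.png')[170:340,240:400],cv2.imread('pics/top15.png')[150:320,190:410]]);cv2.imwrite('pics/c15.png',cv2.resize(a,(798,357)))"
```

```text
side 1471 991 normal [-0.974  0.007 -0.225] tilt from vertical deg -13.0 face mean [-0.0757  0.0016  0.1341] lo [-0.099 -0.027  0.044] hi [-0.054  0.029  0.233]
tcp pan [-0.0409  0.0003  0.1933] ft [ 0.1 -0.1 -2.8] w 0.0597 t 19.9
non-yellow above pan floor 5
```

View pics/c15.png

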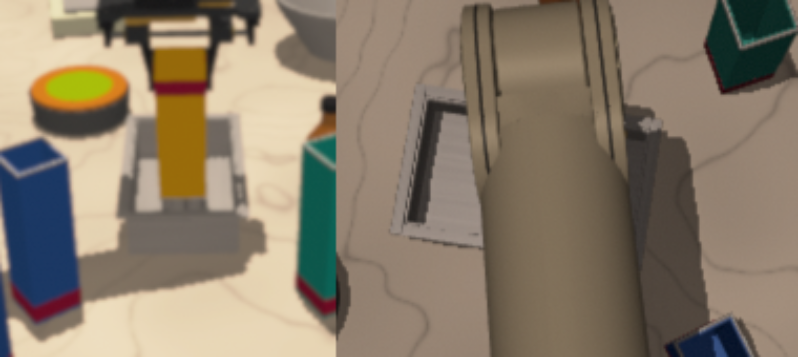

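Call:
step_arm(
  delta_pos=[
    [0.077,0.494,0],
    [0.077,0.494,0],
    [0.077,0.494,0],
    [0.077,0.494,0],
    [0,0,0],
    [0,0,0],
  ],
  turn=[0,0,0,0,0,0],
)

```text
time: 20.55
ee_pos: [0.5683, 0.1168, 0.1933]
eef_rot: [0.758, 0.652, -0.0, 0.0]
ft_force: [0.4, -0.6, -3.2]
width: 0.0597
grip_force: 6.0
```

```bash
python3 -c "
from h import *
tin('side','side16')"
```

```text
side 1469 1033 normal [-0.998 -0.001 -0.061] tilt from vertical deg -3.5 face mean [-0.0385  0.0019  0.1373] lo [-0.046 -0.027  0.047] hi [-0.031  0.03   0.241]
tcp pan [0.0092 0.0003 0.1933] ft [ 0.  -0.5 -3.3] w 0.0598 t 20.6
```

Call:
step_arm(
  delta_pos=[
    [0.077,0.494,0],
    [0.077,0.494,0],
    [0.077,0.494,0],
    [0.077,0.494,0],
    [0,0,0],
    [0,0,0.4],
    [0,0,0.4],
    [0,0,0.4],
    [0,0,0.4],
    [0,0,0.4],
    [0,0,0],
    [0,0,0],
  ],
  turn=[0,0,0,0,0,0,0,0,0,0,0,0],
)

```text
time: 21.8
ee_pos: [0.5761, 0.1658, 0.2435]
eef_rot: [0.758, 0.652, 0.0, 0.0]
ft_force: [0.3, 0.2, -2.9]
width: 0.06
grip_force: 6.0
```

```bash
python3 -c "
from h import *
tin('side','side17')
cv2.imwrite('pics/c17.png',cv2.resize(cv2.imread('pics/side17.png')[150:330,240:440],(800,720))[:600])"
```

```text
side 1541 1053 normal [-0.999  0.004  0.053] tilt from vertical deg 3.0 face mean [0.0012 0.0016 0.1896] lo [-0.005 -0.026  0.101] hi [0.008 0.029 0.295]
tcp pan [0.0593 0.0005 0.243 ] ft [ 0.6 -0.4 -2.9] w 0.06 t 21.85
```

Call:
step_arm(
  delta_pos=[
    [-0.062,-0.395,0],
    [-0.062,-0.395,0],
    [-0.062,-0.395,0],
    [-0.062,-0.395,0],
    [-0.062,-0.395,0],
    [-0.062,-0.395,0],
    [-0.062,-0.395,0],
    [-0.062,-0.395,0],
    [-0.062,-0.395,0],
    [-0.062,-0.395,0],
    [0,0,0],
    [0,0,0],
  ],
  turn=[0,0,0,0,0,0,0,0,0,0,0,0],
)

```text
time: 23.05
ee_pos: [0.5605, 0.0669, 0.2433]
eef_rot: [0.758, 0.652, 0.0, 0.0]
ft_force: [0.5, -0.4, -3.3]
width: 0.0598
grip_force: 6.0
```

```bash
python3 -c "
from h import *
tin('side','side18');panlook('top18')
a=np.hstack([cv2.imread('pics/side18.png')[150:320,240:400],cv2.imread('pics/top18.png')[150:320,190:410]]);cv2.imwrite('pics/c18.png',cv2.resize(a,(798,357)))"
```

```text
side 1587 1112 normal [-0.98  -0.008 -0.198] tilt from vertical deg -11.4 face mean [-0.0779  0.0018  0.1797] lo [-0.098 -0.027  0.09 ] hi [-0.059  0.03   0.282]
tcp pan [-0.0403  0.0004  0.2433] ft [ 0.2  0.5 -2.3] w 0.0602 t 23.1
non-yellow above pan floor 1
```

View pics/c18.png

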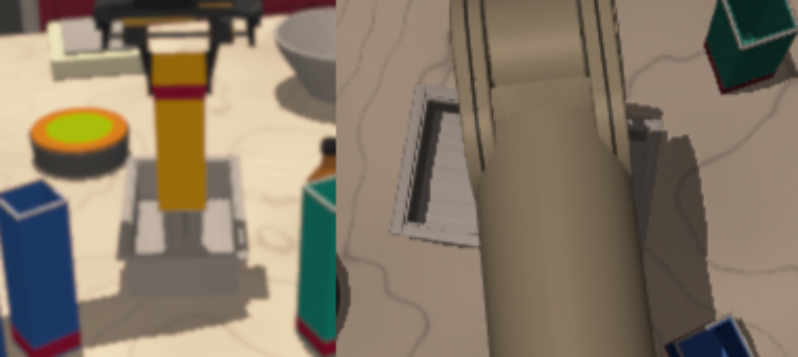

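Run:
```python
from h import *
for n in("side","wrist"):
    c=camera(n);P=cloud(c);Q=pf(P);h=cv2.cvtColor(c["image"],cv2.COLOR_RGB2HSV);save(c,n+"19")
    m=(c["z_map"]>0)&(abs(Q[...,0])<.112)&(abs(Q[...,1])<.060)&(Q[...,2]>.010)&(Q[...,2]<.14)&~((h[...,0]>12)&(h[...,0]<32)&(h[...,1]>100))
    print(n,m.sum())
    for zl in np.arange(.01,.14,.015):
        k=m&(Q[...,2]>=zl)&(Q[...,2]<zl+.015)
        if k.sum()>5: print(round(zl,3),k.sum(),np.percentile(Q[k],[3,50,97],axis=0)[:,:2].round(3).tolist())
```

```text
side 242
0.01 59 [[-0.016, -0.021], [-0.01, 0.004], [0.019, 0.03]]
0.025 59 [[-0.024, -0.021], [-0.017, 0.004], [0.014, 0.03]]
0.04 55 [[-0.031, -0.021], [-0.024, 0.001], [0.005, 0.026]]
0.055 48 [[-0.037, -0.021], [-0.033, -0.005], [-0.024, 0.019]]
0.07 7 [[-0.042, -0.013], [-0.038, 0.006], [-0.038, 0.014]]
0.085 14 [[-0.062, -0.025], [-0.059, -0.009], [-0.058, 0.032]]
wrist 2671
0.01 396 [[0.007, -0.024], [0.033, 0.003], [0.038, 0.026]]
0.025 524 [[0.002, -0.023], [0.026, 0.003], [0.032, 0.026]]
0.04 504 [[0.002, -0.018], [0.02, 0.004], [0.025, 0.025]]
0.055 540 [[0.005, -0.015], [0.012, 0.005], [0.017, 0.025]]
0.07 491 [[0.003, -0.014], [0.006, 0.006], [0.01, 0.024]]
0.085 165 [[0.003, -0.028], [0.003, -0.002], [0.004, 0.028]]
0.1 46 [[0.001, -0.03], [0.003, -0.003], [0.004, 0.027]]
```

Call:
step_arm(
  delta_pos=[
    [-0.054,-0.346,-0.2],
    [-0.054,-0.346,-0.2],
    [-0.054,-0.346,-0.2],
    [-0.054,-0.346,-0.2],
    [0,0,0],
    [-0.04,-0.2,0.4],
    [-0.04,-0.2,0.4],
    [-0.062,-0.395,0.4],
    [-0.062,-0.395,0.4],
    [-0.062,-0.395,0.4],
    [-0.062,-0.395,0.4],
    [-0.062,-0.395,0.4],
  ],
  turn=[0,0,0,0,0,0,0,0,0,0,0,0],
)

```text
time: 24.45
ee_pos: [0.5452, -0.0279, 0.2944]
eef_rot: [0.758, 0.652, 0.0, 0.0]
ft_force: [0.0, 0.4, -3.0]
width: 0.0597
grip_force: 6.0
```

```bash
cat > forms.py <<'E'
from h import *
import sys
for n in sys.argv[1:]:
    c=camera(n);P=cloud(c);Q=pf(P);h=cv2.cvtColor(c["image"],cv2.COLOR_RGB2HSV);save(c,n+"_f%d"%(read_state()["time"]*10))
    m=(c["z_map"]>0)&(abs(Q[...,0])<.16)&(abs(Q[...,1])<.085)&(Q[...,2]>.010)&(Q[...,2]<.16)&~((h[...,0]>12)&(h[...,0]<32)&(h[...,1]>100))
    m&=(abs(Q[...,1])<.060)&(abs(Q[...,0])<.112)|(Q[...,2]>.072)
    print(n,m.sum())
    for zl in np.arange(.01,.14,.015):
        k=m&(Q[...,2]>=zl)&(Q[...,2]<zl+.015)
        if k.sum()>5: print(round(zl,3),k.sum(),np.percentile(Q[k],[3,50,97],axis=0)[:,:2].round(3).tolist())
E
python3 -c "
from h import *
tin('side')"; python3 forms.py side wrist
```

```text
side 1797 1167 normal [-0.927 -0.009 -0.375] tilt from vertical deg -22.0 face mean [-0.1592  0.0023  0.2284] lo [-0.198 -0.026  0.144] hi [-0.125  0.03   0.323]
tcp pan [-1.389e-01  2.000e-04  2.961e-01] ft [ 0.4 -1.6 -0.5] w 0.0596 t 24.5
side 327
0.01 86 [[-0.056, -0.021], [-0.019, 0.052], [0.028, 0.059]]
0.025 40 [[-0.051, -0.023], [-0.015, -0.009], [0.031, 0.058]]
0.04 44 [[-0.081, -0.023], [-0.053, -0.002], [0.005, 0.02]]
0.055 126 [[-0.111, -0.023], [-0.082, -0.002], [-0.039, 0.016]]
0.07 11 [[-0.078, -0.004], [-0.074, 0.0], [-0.063, 0.006]]
0.13 20 [[-0.128, -0.027], [-0.126, -0.005], [-0.122, 0.03]]
wrist 7122
0.01 2165 [[-0.092, -0.024], [-0.021, 0.049], [0.023, 0.059]]
0.025 2236 [[-0.077, -0.026], [-0.008, 0.0], [0.037, 0.056]]
0.04 1696 [[-0.062, -0.024], [-0.026, -0.005], [0.009, 0.016]]
0.055 925 [[-0.063, -0.013], [-0.045, -0.003], [-0.025, 0.006]]
0.07 100 [[-0.064, -0.009], [-0.062, -0.002], [-0.057, 0.003]]
```

Call:
step_arm(
  delta_pos=[
    [-0.05,-0.5,0.4],
    [-0.05,-0.925,0.4],
    [-0.05,-0.925,0.2],
    [-0.05,-0.925,0],
    [-0.05,-0.925,0],
    [-0.05,-0.925,0],
    [-0.05,-0.925,0],
    [-0.05,-0.925,0],
    [-0.05,-0.925,0],
    [-0.05,-0.925,0],
  ],
  turn=[0,-0.66,-0.66,-0.66,-0.66,-0.66,-0.66,-0.66,-0.66,-0.66],
  newtons=10,
)

```text
time: 25.6
ee_pos: [0.5327, -0.2493, 0.3183]
eef_rot: [0.939, 0.344, -0.0, 0.0]
ft_force: [-0.1, -0.5, -3.2]
width: 0.0596
grip_force: 10.0
```

Call:
step_arm(
  delta_pos=[
    [-0.05,-0.925,0],
    [-0.05,-0.925,0],
    [-0.05,-0.925,0],
    [-0.05,-0.925,0],
    [-0.05,-0.925,0],
    [-0.05,-0.925,0],
    [0,0,0],
    [0,0,0],
  ],
  turn=[-0.66,-0.66,-0.66,-0.66,-0.66,-0.66,-0.66,0],
)

```text
time: 26.4
ee_pos: [0.5248, -0.3878, 0.3178]
eef_rot: [0.997, 0.074, -0.001, 0.0]
ft_force: [0.0, 1.0, -3.6]
width: 0.06
grip_force: 10.0
```

```bash
cat > topf.py <<'E'
from h import *
c=camera("top");np.savez("topf.npz",**c);Q=pf(cloud(c));save(c,"topf")
m=(abs(Q[...,0])<.117)&(abs(Q[...,1])<.065)&(Q[...,2]>.010)|((abs(Q[...,0])<.17)&(abs(Q[...,1])<.1)&(Q[...,2]>.074))
m&=Q[...,2]<.15
H=np.full((24,36),-1,int)
for x,y,z in Q[m]:
    i,j=int((y+.12)/.01),int((x+.18)/.01)
    H[i,j]=max(H[i,j],int(z*1000))
print("cols x -180..180 by 10, rows y; max z mm")
for i in range(3,21): print("%5d"%(-120+10*i)," ".join("%3s"%(v if v>=0 else ".") for v in H[i]))
s=read_state();print(s["ee_pos"].round(4),s["eef_rot"].round(4),s["joint_positions"].round(2))
E
python3 topf.py
```

```text
cols x -180..180 by 10, rows y; max z mm
  -90   .   .   .   .   .   .   .   .   .   .   .   .   .   .   .   .   .   .   .   .   .   .   .   .   .   .   .   .   .   .   .   .   .   .   .   .
  -80   .   .   .   .   .   .   .   .   .   .   .   .   .   .   .   .   .   .   .   .   .   .   .   .   .   .   .   .   .   .   .   .   .   .   .   .
  -70   .   .   .   .   .   .  41  66  59   .   .   .  11  47  48  54   .   .  58  50   .   .   .  28   .   .  46   .   .  64   .   .   .   .   .   .
  -60   .   .   .   .   .   .   .   .   .   .   .   .  11   .   .   .   .   .   .   .   .   .   .   .   .   .   .   .   .  57   .   .   .   .   .   .
  -50   .   .   .   .   .   .   .   .   .   .   .   .   .   .   .   .   .   .   .   .   .   .   .   .   .   .   .   .   .  59   .   .   .   .   .   .
  -40   .   .   .   .   .   .   .   .   .   .   .   .   .   .   .   .   .   .   .   .   .   .   .  10   .  10   .   .   .  51   .   .   .   .   .   .
  -30   .   .   .   .   .   .  63  69  63  62  56  55  48  44  41  36  31  29  23   .   .   .   .   .   .   .   .   .   .  55   .   .   .   .   .   .
  -20   .
[... 1056 characters left out ...]
 .   .   .   .   .  24  27  28  27  27  28  29  30  28  26  27  27  28  26   .   .   .   .   .   .   .   .  58   .   .   .   .   .   .
   60   .   .   .   .   .   .   .  20  25  24  22  25  22  25  23  24  26  25  29  25   .   .   .   .   .   .   .   .   .  54   .   .   .   .   .   .
   70   .   .   .   .   .   .   .   .   .   .   .   .   .   .   .   .   .   .   .   .   .   .   .   .   .   .   .   .   .   .   .   .   .   .   .   .
   80   .   .   .   .   .   .   .   .   .   .   .   .   .   .   .   .   .   .   .   .   .   .   .   .   .   .   .   .   .   .   .   .   .   .   .   .
[ 0.5252 -0.3869  0.3179] [ 9.971e-01  7.650e-02 -5.000e-04  1.000e-04] [-0.04  0.48  0.92  1.26 -0.38  1.58 -0.6 ]
```

```bash
cat > tt.py <<'E'
from h import *
b=np.radians(8.31);RT=np.array([[np.cos(b),-np.sin(b),0],[np.sin(b),np.cos(b),0],[0,0,1]]);TC=np.array([.4804,-.4049,0])
for n in("side","top"):
    c=camera(n);P=cloud(c);h=cv2.cvtColor(c["image"],cv2.COLOR_RGB2HSV);Q=(P-TC)@RT
    col=((h[...,0]>15)&(h[...,0]<30)&(h[...,1]>120))|(((h[...,0]>168)|(h[...,0]<4))&(h[...,1]>150))
    m=col&(abs(Q[...,0])<.22)&(abs(Q[...,1])<.12)&(Q[...,2]>.004)&(Q[...,2]<.42)
    q=Q[m]
    if len(q)<20: print(n,"few");continue
    r=cv2.minAreaRect((q[:,[0,2]]*1000).astype(np.float32));r2=cv2.minAreaRect((q[:,:2]*1000).astype(np.float32))
    print(n,len(q),"xz rect",np.round(r[0],1),np.round(r[1],1),round(r[2],1),"corners",cv2.boxPoints(r).round().astype(int).tolist(),"xy",np.round(r2[0],1),np.round(r2[1],1),round(r2[2],1),"z",np.percentile(q[:,2],[1,99]).round(3))
s=read_state();print("tcp tray",((s["ee_pos"]-TC)@RT).round(4),np.round(s["ft_force"],1),s["width"].round(4),s["time"].round(2))
E
python3 tt.py
```

```text
side 4077 xz rect [ 95.6 204.4] [ 99.8 460. ] 21.3 corners [[-35, 400], [133, -28], [226, 8], [58, 437]] xy [ 82.  -35.7] [148.5 238.1] 56.3 z [0.009 0.416]
top 478 xz rect [ 99.  199.2] [107.6 434.1] 19.4 corners [[-24, 386], [121, -23], [222, 12], [77, 422]] xy [112.8  48.9] [ 84.3 213.3] 71.7 z [0.008 0.392]Traceback (most recent call last):
  File "tt.py", line 11, in <module>
    s=read_state();print("tcp tray",((s["ee_pos"]-TC)@RT).round(4),np.round(s["ft_force"],1),s["width"].round(4),s["time"].round(2))
                                                                                             ^^^^^^^^^^^^^^^^
AttributeError: 'float' object has no attribute 'round'
```

```bash
python3 - <<'E'
t=open("tt.py").read()
t=t.replace("    q=Q[m]\n","    m&=(abs(Q[...,1])<.045)\n    k,L,st,_=cv2.connectedComponentsWithStats(cv2.morphologyEx(m.astype(np.uint8),cv2.MORPH_CLOSE,np.ones((7,7))))\n    m&=L==1+np.argmax(st[1:,4]) if k>1 else m\n    q=Q[m]\n").replace("[...,1]>120)","[...,1]>150)").replace('s["width"].round(4),s["time"].round(2)','s["width"],s["time"]')
open("tt.py","w").write(t)
E
python3 tt.py
```

```text
side 3561 xz rect [ 44.2 285. ] [ 58.2 237.5] 22.5 corners [[-28, 384], [63, 164], [117, 186], [26, 406]] xy [44.4  8.5] [120.9  85.2] 13.3 z [0.175 0.361]
top 337 xz rect [ 76.8 207. ] [61.5 69.4] 20.9 corners [[36, 228], [60, 164], [118, 186], [93, 250]] xy [77.1 41.4] [16.8 77.2] 79.7 z [0.17  0.231]
tcp tray [0.0476 0.0123 0.3184] [ 0.1  0.3 -2.9] 0.05984298226488261 26.65
```

Call:
step_arm(
  delta_pos=[
    [-0.066,-0.072,-0.78],
    [-0.066,-0.072,-0.78],
    [-0.066,-0.072,-0.78],
    [-0.066,-0.072,-0.78],
    [-0.066,-0.072,-0.78],
    [-0.066,-0.072,-0.78],
    [-0.066,-0.072,-0.78],
    [-0.066,-0.072,-0.78],
    [0,0,0],
    [0,0,0],
  ],
  turn=[0,0,0,0,0,0,0,0,0,0],
  newtons=6,
)

```text
time: 27.65
ee_pos: [0.5125, -0.4004, 0.163]
eef_rot: [0.997, 0.077, 0.0, -0.0]
ft_force: [1.1, 0.3, -1.9]
width: 0.0598
grip_force: 6.0
```

```bash
python3 tt.py
```

```text
side 2816 xz rect [ 26.6 138.4] [ 60.1 256.2] 22.1 corners [[-49, 246], [47, 8], [103, 31], [6, 268]] xy [34.4 -3.7] [125.3  76.1] 4.0 z [0.02  0.212]
top 216 xz rect [ 53.3 131.9] [ 66.6 234.2] 8.4 corners [[3, 243], [37, 11], [103, 21], [69, 253]] xy [78.4 16.1] [45.2 83.5] 48.6 z [0.016 0.065]
tcp tray [ 0.0327 -0.0006  0.1636] [-0.1 -0.6 -3.2] 0.060174382881867924 27.75
```

Call:
step_arm(
  delta_pos=[
    [0,0,-0.2],
    [-0.317,-0.046,-0.06],
    [-0.317,-0.046,-0.06],
    [-0.317,-0.046,-0.06],
    [-0.383,-0.056,-0.124],
    [-0.383,-0.056,-0.124],
    [-0.383,-0.056,-0.124],
    [-0.352,-0.051,-0.19],
    [-0.352,-0.051,-0.19],
    [-0.352,-0.051,-0.19],
    [0,0,0],
  ],
  turn=[0,0,0,0,0,0,0,0,0,0,0],
)

```text
time: 28.85
ee_pos: [0.4315, -0.4121, 0.1284]
eef_rot: [0.997, 0.076, -0.001, -0.001]
ft_force: [-1.1, -0.1, -1.3]
width: 0.0601
grip_force: 6.0
```

```bash
python3 tt.py
```

```text
side 3529 xz rect [-29.7 103.9] [ 84.4 246.6] 44.8 corners [[-147, 162], [27, -13], [87, 46], [-87, 221]] xy [-14.9  -7.2] [191.1  71.1] 1.6 z [0.019 0.161]
top 1420 xz rect [  1.7 146.2] [ 81.8 294.4] 21.0 corners [[-89, 269], [16, -6], [93, 23], [-13, 298]] xy [31.5  7. ] [74.5 99. ] 89.8 z [0.023 0.217]
tcp tray [-0.0478 -0.0002  0.1291] [-1.2 -0.3 -2.5] 0.05995010856359318 28.95
```

Call:
step_arm(
  delta_pos=[
    [-0.317,-0.046,-0.25],
    [-0.317,-0.046,-0.25],
    [-0.317,-0.046,-0.25],
    [0,0,-0.4],
    [0,0,-0.4],
    [0,0,-0.4],
    [0,0,-0.4],
    [0,0,-0.3],
    [0,0,0],
  ],
  turn=[0,0,0,0,0,0,0,0,0],
)

```text
time: 29.85
ee_pos: [0.4094, -0.415, 0.0617]
eef_rot: [0.997, 0.077, -0.001, -0.001]
ft_force: [0.5, 0.3, -2.6]
width: 0.0599
grip_force: 6.0
```

```bash
python3 tt.py
```

```text
side 3534 xz rect [-12.7  81.1] [135.  198.4] 81.2 corners [[-121, 30], [75, -1], [96, 133], [-100, 163]] xy [-17.7  -7.1] [203.3  75. ] 1.0 z [0.01  0.089]
top 1867 xz rect [ 12.9 133.5] [120.9 268.1] 7.5 corners [[-65, 259], [-30, -7], [90, 8], [55, 274]] xy [10.6  7.2] [146.5  74.6] 0.2 z [0.015 0.156]
tcp tray [-0.0714 -0.0002  0.0629] [-0.   0.3 -2.6] 0.05990070269034768 29.95
```

Call:
step_arm(
  delta_pos=[
    [0.264,0.038,0],
    [0.264,0.038,0],
    [0.264,0.038,-0.1],
    [0,0,-0.3],
    [0,0,-0.3],
    [0,0,-0.2],
    [0,0,-0.1],
    [0,0,0],
  ],
  turn=[0,0,0,0,0,0,0,0],
)

```text
time: 30.75
ee_pos: [0.4291, -0.4126, 0.0377]
eef_rot: [0.997, 0.077, -0.0, -0.0]
ft_force: [-0.8, 0.6, -1.3]
width: 0.06
grip_force: 6.0
```

```bash
python3 tt.py
```

```text
side 3366 xz rect [ 4.3 70. ] [131.9 197.6] 90.0 corners [[-95, 4], [103, 4], [103, 136], [-94, 136]] xy [ 4.3 -6.6] [197.5  75.3] 0.2 z [0.005 0.066]
top 1781 xz rect [ 39.  121.8] [120.1 234.5] 3.1 corners [[-27, 236], [-15, 2], [105, 8], [93, 242]] xy [38.5  1.2] [ 73.2 132.8] 83.5 z [0.01  0.122]
tcp tray [-0.0518 -0.0002  0.0378] [ 0.1  0.5 -2.6] 0.059970997868284845 30.85
```

Call:
step_arm(
  delta_pos=[
    [0,0,-0.06],
    [0,0,-0.06],
    [0,0,0],
  ],
  turn=[0,0,0],
)

```text
time: 31.15
ee_pos: [0.4296, -0.4126, 0.0355]
eef_rot: [0.997, 0.077, 0.0, -0.0]
ft_force: [-1.0, 2.8, 5.5]
width: 0.0602
grip_force: 6.0
```

Call:
step_arm(
  delta_pos=[
    [0,0,0],
    [0,0,0],
    [0,0,0],
    [0,0,0],
    [0,0,0.4],
    [0,0,0.8],
    [0,0,1],
    [0,0,1],
    [0,0,1],
    [0,0,1],
    [0,0,1],
    [0,0,1],
  ],
  turn=[0,0,0,0,0,0,0,0,0,0,0,0],
  grip=0,
)

```text
time: 32.35
ee_pos: [0.4291, -0.4129, 0.2169]
eef_rot: [0.997, 0.076, 0.0, 0.0]
ft_force: [1.3, -0.3, 0.0]
width: 0.0869
grip_force: 0.0
```

```bash
sed -i 's/for x,y,z in Q\[m\]/print("max z",Q[m][:,2].max())\nfor x,y,z in Q[m]/' topf.py; python3 tt.py; python3 topf.py
python3 - <<'E'
from h import *
t=open("m.py").read().split("print(\"counter\"")[0].replace('dict(np.load("top0.npz"))','dict(np.load("topf.npz"))')
exec(t)
for n,b in dict(tart=(105,245,200,335)).items(): print(n,box(b,.03,.07))
print(box((280,125,320,175),.1,.25),box((420,125,455,172),.1,.125))
E
```

```text
side 5067 xz rect [ 4.6 35.1] [ 61.9 198.2] 90.0 corners [[-95, 4], [104, 4], [104, 66], [-95, 66]] xy [ 4.5 -1.5] [197.8  63.9] 0.7 z [0.006 0.065]
top 2344 xz rect [ 4.5 37.4] [195.7  65.4] 0.3 corners [[-93, 70], [-93, 4], [103, 5], [102, 71]] xy [4.7 0.5] [195.9  62.2] 0.3 z [0.009 0.068]
tcp tray [-0.0512 -0.002   0.2191] [ 0.8 -0.3 -0.2] 0.08710780572379012 32.45
max z 0.08119094849804598
cols x -180..180 by 10, rows y; max z mm
  -90   .   .   .   .   .   .   .   .   .   .   .   .   .   .   .   .   .   .   .   .   .   .   .   .   .   .   .   .   .   .   .   .   .   .   .   .
  -80   .   .   .   .   .   .   .   .   .   .   .   .   .   .   .   .   .   .   .   .   .   .   .   .   .   .   .   .   .   .   .   .   .   .   .   .
  -70   .   .   .   .   .   .   .  69  61  50  11   .  51   .  65  62  53  28   .   .   .   .   .  64   .   .   .  70  38  64   .   .   .   .   .   .
  -60   .   .   .   .   .   .   .   .   .   .   .   .   .   .   .   .  11   .   .   .   .   .   .   .   .   .   .   .   .  68   .   .   .   .   .   .
  -50   .   .   .   .   .   .   .   .   .   .   .  10   .   .
[... 1709 characters left out ...]
.   .   .   .   .   .   .   .
   70   .   .   .   .   .   .   .   .   .   .   .   .   .   .   .   .   .   .   .   .   .   .   .   .   .   .   .   .   .   .   .   .   .   .   .   .
   80   .   .   .   .   .   .   .   .   .   .   .   .   .   .   .   .   .   .   .   .   .   .   .   .   .   .   .   .   .   .   .   .   .   .   .   .
[ 0.4297 -0.4136  0.2171] [0.9971 0.0764 0.0013 0.001 ] [-0.06  0.38  0.96  1.59 -0.32  1.33 -0.47]
tart (np.int64(4118), np.float64(0.0482), array([444.7, 389.3]), array([158.2, 158.7]), 17.89)
(np.int64(515), np.float64(0.1261), array([747.9,  63.6]), array([54.9, 52.9]), 88.91) (np.int64(588), np.float64(0.1088), array([ 758.6, -236.7]), array([61.2, 60.9]), 73.07)
```

```bash
python3 -c "
from bench import *
print(close_job())"
```

```text
the job is handed in; nothing more can be done
None
```

I handed the job in with all four forms at rest in the pan and the empty tin released flat in the tray; three forms lean on the pan's near edge, centres below 60 mm by depth readings. The tin was leaned on that edge and let go, then tipped past level from its lower half, with the arm and gripper kept clear of the tart, bottle and shaker. In the last part of the tip the tin swung mouth-down, so the forms stood on the pan floor and were pushed over; they did not slide straight out. No verdict was returned.

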